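Find and release the latched key

TASK

One of the four identical keys on the bench power box has been left latched down. Going along the row from the robot's left to its right, tap each of the four keys lightly with a fingertip to feel which one it is, then press that one in to release it so that it springs fully up. Do not press any other key home, and leave the bottles and glassware where they stand.

Things in the scene. Friction and masses are not known exactly. Their poses are not given: they have to be found in the camera images.
- power_box: the bench power box: a fixed white box 150 (its x, depth) x 250 (its y, width) x 50 mm high; origin at the centre of its underside, +y to its left as the robot looks at it, +x away from the robot. On its top, 25 mm towards the robot from its middle, is a row of four identical grey push keys 48 mm apart, each 28 mm wide along the row and 34 mm deep, in a black frame 8 mm high. It does not move
- place1 (a point): place 1 of the key row, counted from the robot's left (the leftmost): the middle of the top face of the key there when that key is fully up, 24 mm above the top of the box (74 mm above the bench); axes as the box. The point belongs to the box and does not go down with the key, and it does not tell whether the key there is the latched one
- place2 (a point): place 2 of the key row, counted from the robot's left (second from left): the middle of the top face of the key there when that key is fully up, 24 mm above the top of the box (74 mm above the bench); axes as the box. The point belongs to the box and does not go down with the key, and it does not tell whether the key there is the latched one
- place3 (a point): place 3 of the key row, counted from the robot's left (third from left): the middle of the top face of the key there when that key is fully up, 24 mm above the top of the box (74 mm above the bench); axes as the box. The point belongs to the box and does not go down with the key, and it does not tell whether the key there is the latched one
- place4 (a point): place 4 of the key row, counted from the robot's left (the rightmost): the middle of the top face of the key there when that key is fully up, 24 mm above the top of the box (74 mm above the bench); axes as the box. The point belongs to the box and does not go down with the key, and it does not tell whether the key there is the latched one
- key_latched (a joint): how far the latched key is down, in m: 0 fully up, 0.003 latched (its top 3 mm lower than the others'), 0.008 at the bottom. It may be at any of the four places, which is not told. Springs push every key up with 1.2 N when up and 0.6 N more for each mm down. Latched, it feels solid under a light tap (up to about 3 N); its catch lets go between 0.005 and 0.006 (about 4.5 N), so press it to 0.006 or deeper, and it springs up to 0 when the finger is lifted. It cannot latch again
- key_other1 (a joint): how far one of the three other keys is down, in m: 0 fully up, as at the start, 0.008 at the bottom; which place it is at is not told. Same spring: a light tap of 2 N pushes it down 1.3 mm, and it comes up again by itself; 0.006 (4.8 N) counts as pressed home
- key_other2 (a joint): how far one of the three other keys is down, in m: 0 fully up, as at the start, 0.008 at the bottom; which place it is at is not told. Same spring: a light tap of 2 N pushes it down 1.3 mm, and it comes up again by itself; 0.006 (4.8 N) counts as pressed home
- key_other3 (a joint): how far one of the three other keys is down, in m: 0 fully up, as at the start, 0.008 at the bottom; which place it is at is not told. Same spring: a light tap of 2 N pushes it down 1.3 mm, and it comes up again by itself; 0.006 (4.8 N) counts as pressed home
- dropper_bottle: amber dropper bottle with a black cap, 32 mm diameter, 70 mm tall, standing to the left of the power box; loose, origin at the centre of its underside; to be left alone
- vial: small glass vial with a white cap, 22 mm diameter, 42 mm tall, standing on top of the power box behind the keys; loose, origin at the centre of its underside; to be left alone
- slide_box: closed box for microscope slides, 82 x 50 x 30 mm, lying to the right of the power box; loose, origin at the centre of its underside; to be left alone
- dish_stack: stack of glass dishes, 92 mm diameter, 56 mm tall, beyond the power box on the left; loose, origin at the centre of its underside; to be left alone
- mug: white mug, 84 mm diameter, 85 mm tall, to the far left; loose, origin at the centre of its underside; to be left alone
- reagent_bottle: white bottle, 64 mm diameter, 115 mm tall, to the far right; loose, origin at the centre of its underside; to be left alone
- flask: stoppered conical flask, 80 mm diameter at the foot, 126 mm tall, beyond the power box on the right; loose, origin at the centre of its underside; to be left alone

How it is judged:
By the outcome, as a careful person would: the job done as asked, in the order asked, and still so for the second after the job is handed in, with the robot touching nothing.
It also fails if it takes over 51 s, if anything falls off the work surface, if the arm or the gripper's body presses on something with over 40 N, if the wrist force passes 120 N, or if a joint passes its speed limit or range.

ROBOT

A 6-joint arm with a two-finger parallel gripper is mounted at the origin on the work surface. World frame = base frame: x ahead of the robot, y to its left, z up, the work surface at z = 0. Lengths are in mm, angles in rad, forces in N, time in s.
With the tool pointing down it reaches from about 375 to 900 mm from the base axis. Payload 3.1 kg.
Tool frame: the origin (TCP) lies midway between the tips of the shut fingers; the grasp point (between the pads) lies robot.grasp_offset behind it (robot.grasp_offset is the distance from the TCP to the grasp point, in mm); y points along the fingers, z is the direction in which the jaws open and shut, and the axes are right-handed (so a half turn about y gives the same grasp; the last joint's range is limited). The gripper opens to 87 mm and grips with 3 to 60 N. Pads are 19 mm wide; open, the fingers measure 117 mm over their backs; the gripper's body (75 mm by 190 mm) begins 51 mm behind the grasp point.
Start: joints at [-1.367, 0.527, 1.433, -0, 1.181, -0.178], TCP at [232.89, -579.964, 222.548] pointing down, gripper open.
Joint ranges: [-3.08, 3.08], [-0.75, 2.2], [0.22, 2.44], [-1.43, 4.57], [0, 2.65], [-2.85, 2.85]. Speed limits (rad/s): [2.79, 2.79, 3.14, 3.14, 3.14, 3.14].

INTERFACE

Orientations are given as a unit quaternion [w, x, y, z].
In Python, from workcell import telemetry, imaging, robot gives the robot as it stands.
- The arm moves only by the tool play_rows, never from a script. Its argument "series" is a list of rows, each an object of numbers: "dx", "dy", "dz": the shift along the tool's x, y, z in m; "rx", "ry", "rz": the turn, a rotation vector about the tool's x, y, z in degrees. A call has exactly 8 rows; each row is the pose to reach, as a shift and turn from the pose commanded when the call began, along the tool's axes at that moment; what a row does not reach only later rows make up. A row lasts 1/8 s, in which the tool goes at most 62.5 mm and 10.7 degrees, less where a joint would pass 70% of its speed; a pose out of reach is approached as far as the arm can. A call with a gripper value outside its range is refused whole. "hand" is the finger opening in m, from 0 to 0.087, set as the call begins (left out, the last holds). The fingers move at their own pace and stop on an object; "squeeze" is the grip in N (left out, the last holds). Time passes only in rows, so rows that repeat a pose let the fingers close, or fill a call up. It gives the time, the measured TCP pose, the force and the opening at its end, in the units of the state.
- telemetry.sense(): the state, without advancing time (a new reading comes with each control period).
- imaging.snapshot(name): name is "scene" or "top" or "wrist"; returns a dict with "image" (400x640x3 uint8, red, green, blue), "range_z" (400x640 float32, mm along the optical axis (not along the pixel's ray), 0 where there is no reading), "fx", "fy", "cx", "cy" (pixels), "view" (4x4, takes a point from world to camera coordinates). Camera axes: x right, y down, z forward; pixel columns grow to the right and rows downward; lengths in mm; the calibration is good to about 2 mm. A picture is of the moment at which its call begins.
- robot.job_done(): hands the job in, once; it reports no verdict.
The state is a dict: "t": time; "joints": joint angles; "qd": joint speeds; "tau": joint torques, N m; "tcp_pos": TCP position; "orientation": TCP orientation; "force": force on the tool from outside, world axes, zero at the start; "torque": the same for the moment, N m; "width": finger opening in mm.
Only numpy, scipy, OpenCV 4.12 (cv2) and the standard library are available. Lean on these libraries where they do the work, as an engineer would, in place of code of your own. Each camera call takes 0.05 s, during which the arm holds its last target. There are 200 camera calls.

## Working session

There is one attempt and no reset: what is moved stays moved. The work goes in short steps, Python scripts to look and compute and a tool call to move; the robot and the scene stay as the last step left them, time stands still between calls to the robot, and variables do not carry over. Pictures are saved under pics/ and viewed, about 8 in all and at most 12, crops included, and the job is handed in when it is done.

Besides the shell and the picture viewer there is one more tool, called after ">>>" as a command line: name --argument value ..., lists and objects as JSON in quotes. play_rows: Moves the arm, as the interface text tells. Its arguments: {"type":"object","properties":{"series":{"type":"array"},"hand":{"type":"number"},"squeeze":{"type":"number"}},"required":["series"]}

```bash
mkdir -p pics; python3 - <<'E'
from workcell import telemetry, imaging, robot
import cv2,numpy as np
print(telemetry.sense(), robot.grasp_offset)
for n in("scene","top"):
    s=imaging.snapshot(n); cv2.imwrite(f"pics/{n}0.png",s["image"][:,:,::-1]); np.savez(f"{n}0.npz",**s)
    print(n,s["fx"],s["cx"],s["cy"],np.round(np.linalg.inv(s["view"]),3).tolist())
E
```

```text
{'t': 0.0, 'joints': array([-1.36748637e+00,  5.28440877e-01,  1.43390946e+00, -2.33703031e-05,
        1.18138416e+00, -1.78533108e-01]), 'qd': array([-0.00023009,  0.00087177,  0.0015796 ,  0.00028233,  0.00131034,
        0.00042211]), 'tau': array([ 1.56794413e-04, -4.40042102e+01, -1.76592761e+01,  6.33917539e-02,
        5.82741061e-02, -1.61980224e-04]), 'tcp_pos': array([ 232.74595759, -579.25589749,  221.58489153]), 'orientation': array([ 0.13416923, -0.13420327,  0.6950146 , -0.6935004 ]), 'force': array([-0.01678198, -0.54707341, -0.91889863]), 'torque': array([-0.02922789, -0.00890543,  0.02407602]), 'width': 87.05478766317466} 18.700000000000003
scene 410.237921209365 324.00579383798936 199.46216056976922 [[-0.878, 0.351, -0.325, 957.536], [0.479, 0.647, -0.593, 677.968], [0.002, -0.677, -0.736, 952.757], [0.0, 0.0, 0.0, 1.0]]
top 478.9905259479071 319.3312215198688 202.04626168596238 [[-0.018, -0.996, 0.082, 475.332], [-1.0, 0.018, 0.004, -18.677], [-0.005, -0.082, -0.997, 1470.206], [0.0, 0.0, 0.0, 1.0]]
```

View pics/top0.png

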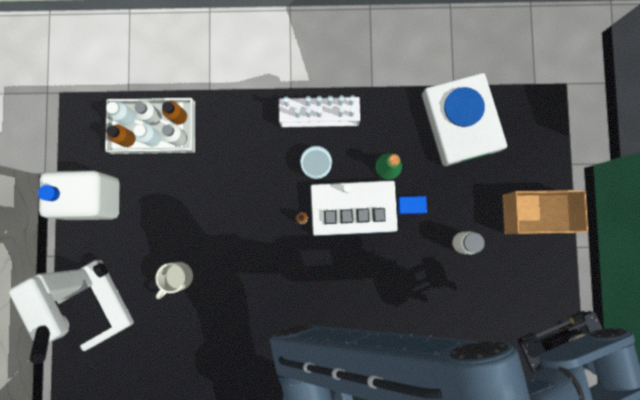

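View pics/scene0.png

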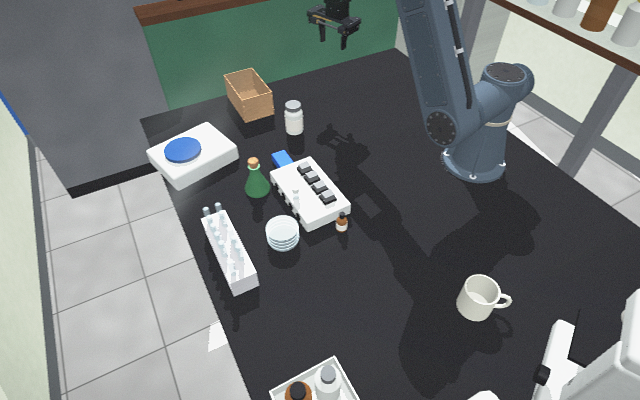

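Top view: white box at cols 312–397, rows 182–235, with keys near (330,216), (347,216), (362,215) and (378,214). The vial is behind the keys at (340,188) and the slide box is to the right at (413,205). The scene view agrees.

```bash
cat >h.py <<'E'
import numpy as np,cv2
from scipy.spatial.transform import Rotation as R
def ray(s,u,v,z):
    T=np.linalg.inv(s["view"]); d=T[:3,:3]@[(u-s["cx"])/s["fx"],(v-s["cy"])/s["fy"],1.]
    return T[:3,3]+d*(z-T[2,3])/d[2]
def rot(q): return R.from_quat(q,scalar_first=True)
E
python3 - <<'E'
from h import *
from workcell import telemetry
for n,roi in(("top",(305,402,178,240)),("scene",(262,358,150,235))):
    s=dict(np.load(n+"0.npz")); im=s["image"].astype(int)
    m=np.zeros((400,640),np.uint8); a,b,c,d=roi
    m[c:d,a:b]=(im[c:d,a:b].min(2)>(150 if n=="top" else 120))*255
    cs,_=cv2.findContours(m,cv2.RETR_EXTERNAL,cv2.CHAIN_APPROX_NONE); k=max(cs,key=cv2.contourArea)
    if n=="top":
        P=np.array([ray(s,*p[0],50)[:2] for p in k],np.float32); r=cv2.minAreaRect(P); print("box",r)
    # keys: grey blobs inside dark frames
    h=cv2.convexHull(k); ins=np.zeros_like(m); cv2.fillPoly(ins,[h],255); ins=cv2.erode(ins,np.ones((5,5)))
    g=im.mean(2)
    dm=((g<(150 if n=="top" else 110))&(ins>0)).astype(np.uint8)
    N,_,st,ce=cv2.connectedComponentsWithStats(dm)
    for i in range(1,N):
        if st[i,4]>15: print(n,"dark",st[i],ce[i].round(1),ray(s,*ce[i],60).round(1), "range",np.median(s["range_z"][int(ce[i][1])-1:int(ce[i][1])+2,int(ce[i][0])-1:int(ce[i][0])+2]))
    crop=s["image"][c-5:d+5,a-5:b+5,::-1]; cv2.imwrite(f"pics/{n}c.png",cv2.resize(crop,None,fx=6,fy=6,interpolation=cv2.INTER_CUBIC))
print(rot(telemetry.sense()["orientation"]).as_matrix().round(3))
E
python3 -c "
import cv2,numpy as np
a=cv2.imread('pics/topc.png');b=cv2.imread('pics/scenec.png')
a=cv2.resize(a,(400,270));b=cv2.resize(b,(400,358));c=np.zeros((358,800,3),np.uint8);c[:270,:400]=a;c[:,400:]=b;cv2.imwrite('pics/c.png',c)"
```

```text
box ((574.03857421875, -115.246337890625), (150.6170196533203, 249.051025390625), 1.8303272724151611)
top dark [340 209  14  15 176] [346.1 215.9] [548.9 -91.8  60. ] range 1400.5814
top dark [356 208  14  15 184] [362.3 215.2] [ 550.1 -139.5   60. ] range 1397.1254
top dark [372 208  13  14 175] [378.  214.3] [ 551.8 -185.7   60. ] range 1395.5265
top dark [324 210  13  14 179] [330.  216.5] [547.9 -44.3  60. ] range 1398.6816
scene dark [297 167  15   9  78] [303.6 170.2] [ 559.9 -182.7   60. ] range 1287.6636
scene dark [304 176  16   9  86] [311.4 179.5] [ 557.4 -134.    60. ] range 1260.2852
scene dark [311 185  17  10  81] [318.7 189.3] [557.5 -86.   60. ] range 1231.8844
scene dark [319 195  18  10  95] [327.2 199.2] [554.4 -38.   60. ] range 1200.5137
[[-0.928 -0.     0.373]
 [-0.373  0.002 -0.928]
 [-0.    -1.    -0.002]]
```

View pics/c.png

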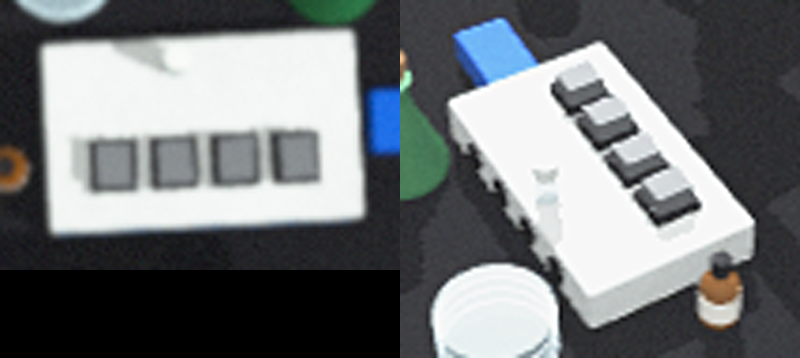

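>>> play_rows --series '[{"dx": -0.03, "dz": -0.023, "ry": -6}, {"dx": -0.08, "dz": -0.062, "ry": -16}, {"dx": -0.13, "dz": -0.101, "ry": -26}, {"dx": -0.18, "dz": -0.139, "ry": -36}, {"dx": -0.23, "dz": -0.178, "ry": -46}, {"dx": -0.28, "dz": -0.217, "ry": -55}, {"dx": -0.33, "dz": -0.255, "ry": -63}, {"dx": -0.37, "dz": -0.286, "ry": -70}]' --hand 0 --squeeze 10

```text
validation failed for argument at $.se...
```

```bash
python3 - <<'E'
from h import *
from workcell import telemetry
s=telemetry.sense();M=rot(s["orientation"]).as_matrix();print(s["t"],s["tcp_pos"],s["force"],s["width"],s["joints"].round(2));print(M.round(3))
for p in((547.1,-43.7),(548.6,-91.7),(550,-139.7),(551.5,-187.7)): print((M.T@(np.array([*p,100])-s["tcp_pos"])).round(1))
E
```

```text
0.1 [ 232.76218647 -579.34512321  221.67131968] [ 0.51632555  0.68367284 -1.00384245] 87.19230707298374 [-1.37  0.53  1.43  0.    1.18 -0.18]
[[-0.928 -0.     0.373]
 [-0.373  0.002 -0.928]
 [-0.    -1.    -0.002]]
[-491.2  122.6 -379.7]
[-474.7  122.5 -334.6]
[-458.2  122.4 -289.6]
[-441.7  122.3 -244.5]
```

>>> play_rows --series '[{"dx": -0.03, "dy": 0, "dz": -0.023, "rx": 0, "ry": -6, "rz": 0}, {"dx": -0.08, "dy": 0, "dz": -0.062, "rx": 0, "ry": -16, "rz": 0}, {"dx": -0.13, "dy": 0, "dz": -0.101, "rx": 0, "ry": -26, "rz": 0}, {"dx": -0.18, "dy": 0, "dz": -0.139, "rx": 0, "ry": -36, "rz": 0}, {"dx": -0.23, "dy": 0, "dz": -0.178, "rx": 0, "ry": -46, "rz": 0}, {"dx": -0.28, "dy": 0, "dz": -0.217, "rx": 0, "ry": -55, "rz": 0}, {"dx": -0.33, "dy": 0, "dz": -0.255, "rx": 0, "ry": -63, "rz": 0}, {"dx": -0.37, "dy": 0, "dz": -0.286, "rx": 0, "ry": -70, "rz": 0}]' --hand 0 --squeeze 10

```text
t: 1.1
tcp_pos: [470.3, -174.5, 222.4]
orientation: [0.509, -0.509, 0.491, -0.49]
force: [0.6, -1.0, 1.4]
width: 15.0
```

```bash
cat >st.py <<'E'
from h import *
from workcell import telemetry
s=telemetry.sense();M=rot(s["orientation"]).as_matrix();print(s["t"],s["tcp_pos"],s["force"],s["width"],s["joints"].round(2));print(M.round(3))
for p in((547.1,-43.7),(548.6,-91.7),(550,-139.7),(551.5,-187.7)): print((M.T@(np.array([*p,74])-s["tcp_pos"])).round(1))
E
python3 st.py
```

```text
1.1 [ 470.34513603 -174.53046739  222.38727117] [ 0.56090774 -1.00146179  1.41514087] 15.008202090085105 [-0.58  0.36  1.74  0.    1.04 -0.62]
[[ 0.037 -0.     0.999]
 [-0.999  0.     0.037]
 [-0.    -1.    -0.   ]]
[-127.8  148.4   81.6]
[-79.8 148.4  81.3]
[-31.8 148.4  80.9]
[ 16.2 148.4  80.6]
```

>>> play_rows --series '[{"dx": -0.04, "dy": 0.02, "dz": 0.025, "rx": 0, "ry": 0, "rz": 0}, {"dx": -0.08, "dy": 0.05, "dz": 0.05, "rx": 0, "ry": 0, "rz": 0}, {"dx": -0.11, "dy": 0.085, "dz": 0.07, "rx": 0, "ry": 0, "rz": 0}, {"dx": -0.13, "dy": 0.12, "dz": 0.082, "rx": 0, "ry": 0, "rz": 0}, {"dx": -0.13, "dy": 0.132, "dz": 0.082, "rx": 0, "ry": 0, "rz": 0}, {"dx": -0.13, "dy": 0.132, "dz": 0.082, "rx": 0, "ry": 0, "rz": 0}, {"dx": -0.13, "dy": 0.132, "dz": 0.082, "rx": 0, "ry": 0, "rz": 0}, {"dx": -0.13, "dy": 0.132, "dz": 0.082, "rx": 0, "ry": 0, "rz": 0}]'

```text
t: 2.1
tcp_pos: [548.0, -45.1, 91.8]
orientation: [0.508, -0.507, 0.491, -0.493]
force: [-0.4, 0.6, 0.2]
width: 0.4
```

```bash
python3 st.py; python3 - <<'E'
from h import *
from workcell import imaging
o=[]
s=imaging.snapshot("top");o.append(cv2.resize(s["image"][150:260,280:420,::-1],None,fx=3,fy=3,interpolation=2))
s=imaging.snapshot("scene");o.append(cv2.resize(s["image"][130:240,230:360,::-1],None,fx=3,fy=3,interpolation=2))
cv2.imwrite("pics/a1.png",np.hstack(o)[:, :800])
E
```

```text
2.1 [547.98593517 -45.12367133  91.83341786] [-0.4364702   0.61306931  0.19925544] 0.3711056201812439 [-0.29  0.62  1.74 -0.    0.79 -0.32]
[[ 0.031  0.002  1.   ]
 [-1.    -0.001  0.031]
 [ 0.001 -1.     0.002]]
[-1.5 17.8 -0.9]
[46.6 17.9 -0.9]
[94.6 17.9 -1. ]
[142.6  17.9  -1. ]
```

View pics/a1.png

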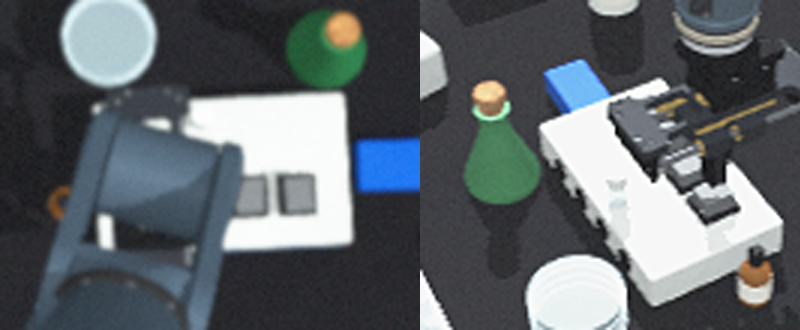

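Fingers shut and centred over key 1. Lowering to just above it, then measuring the force noise.

>>> play_rows --series '[{"dx": -0.001, "dy": 0.004, "dz": 0, "rx": 0, "ry": 0, "rz": 0}, {"dx": -0.001, "dy": 0.008, "dz": 0, "rx": 0, "ry": 0, "rz": 0}, {"dx": -0.001, "dy": 0.011, "dz": 0, "rx": 0, "ry": 0, "rz": 0}, {"dx": -0.001, "dy": 0.014, "dz": 0, "rx": 0, "ry": 0, "rz": 0}, {"dx": -0.001, "dy": 0.014, "dz": 0, "rx": 0, "ry": 0, "rz": 0}, {"dx": -0.001, "dy": 0.014, "dz": 0, "rx": 0, "ry": 0, "rz": 0}, {"dx": -0.001, "dy": 0.014, "dz": 0, "rx": 0, "ry": 0, "rz": 0}, {"dx": -0.001, "dy": 0.014, "dz": 0, "rx": 0, "ry": 0, "rz": 0}]'

```text
t: 3.2
tcp_pos: [547.4, -43.1, 76.7]
orientation: [0.508, -0.508, 0.492, -0.492]
force: [0.3, -0.2, -0.4]
width: 0.4
```

```bash
cat >f.py <<'E'
import numpy as np
from workcell import telemetry,imaging
F=[];P=[]
for i in range(6):
    s=telemetry.sense();F.append(s["force"]);P.append(s["tcp_pos"]); i<5 and imaging.snapshot("wrist")
F=np.array(F);P=np.array(P)
print("t",round(s["t"],2),"Fz",F[:,2].round(2),"mean",F.mean(0).round(2),"P",P.mean(0).round(2),"z",P[:,2].round(2))
E
python3 f.py
```

```text
t 3.45 Fz [-0.38 -0.78  0.48 -1.17  0.71  0.3 ] mean [ 0.08 -0.13 -0.14] P [547.4  -43.1   76.63] z [76.67 76.66 76.63 76.62 76.6  76.61]
```

>>> play_rows --series '[{"dx": 0, "dy": 0.001, "dz": 0, "rx": 0, "ry": 0, "rz": 0}, {"dx": 0, "dy": 0.002, "dz": 0, "rx": 0, "ry": 0, "rz": 0}, {"dx": 0, "dy": 0.003, "dz": 0, "rx": 0, "ry": 0, "rz": 0}, {"dx": 0, "dy": 0.004, "dz": 0, "rx": 0, "ry": 0, "rz": 0}, {"dx": 0, "dy": 0.004, "dz": 0, "rx": 0, "ry": 0, "rz": 0}, {"dx": 0, "dy": 0.004, "dz": 0, "rx": 0, "ry": 0, "rz": 0}, {"dx": 0, "dy": 0.004, "dz": 0, "rx": 0, "ry": 0, "rz": 0}, {"dx": 0, "dy": 0.004, "dz": 0, "rx": 0, "ry": 0, "rz": 0}]'

```text
t: 4.45
tcp_pos: [547.4, -43.1, 72.6]
orientation: [0.508, -0.508, 0.492, -0.492]
force: [-0.1, -0.4, 2.3]
width: 0.5
```

```bash
python3 f.py
```

```text
t 4.7 Fz [2.34 2.53 1.74 3.25 2.5  1.47] mean [-0.49  0.63  2.31] P [547.35 -43.08  72.57] z [72.61 72.56 72.57 72.56 72.56 72.56]
```

Key 1 springs: 2.3 N at 1.4 mm down, and the finger moved freely. On to key 2 at the same height.

>>> play_rows --series '[{"dx": 0, "dy": -0.008, "dz": 0, "rx": 0, "ry": 0, "rz": 0}, {"dx": 0.024, "dy": -0.01, "dz": 0, "rx": 0, "ry": 0, "rz": 0}, {"dx": 0.048, "dy": -0.01, "dz": 0, "rx": 0, "ry": 0, "rz": 0}, {"dx": 0.048, "dy": -0.008, "dz": 0, "rx": 0, "ry": 0, "rz": 0}, {"dx": 0.048, "dy": -0.005, "dz": 0, "rx": 0, "ry": 0, "rz": 0}, {"dx": 0.048, "dy": -0.002, "dz": 0, "rx": 0, "ry": 0, "rz": 0}, {"dx": 0.048, "dy": -0.001, "dz": 0, "rx": 0, "ry": 0, "rz": 0}, {"dx": 0.048, "dy": 0, "dz": 0, "rx": 0, "ry": 0, "rz": 0}]'

```text
t: 5.7
tcp_pos: [548.9, -90.6, 72.4]
orientation: [-0.508, 0.508, -0.492, 0.492]
force: [-0.3, 0.9, 0.4]
width: 0.7
```

```bash
python3 f.py
```

```text
t 5.95 Fz [ 0.41  0.27 -0.98  1.18 -0.02 -0.97] mean [-0.1   0.46 -0.02] P [548.93 -90.84  72.49] z [72.43 72.33 72.45 72.51 72.58 72.62]
```

Key 2 gives no force at this height, so it probably sits lower. Easing down to touch it.

>>> play_rows --series '[{"dx": 0, "dy": 0.0003, "dz": 0, "rx": 0, "ry": 0, "rz": 0}, {"dx": 0, "dy": 0.0006, "dz": 0, "rx": 0, "ry": 0, "rz": 0}, {"dx": 0, "dy": 0.0009, "dz": 0, "rx": 0, "ry": 0, "rz": 0}, {"dx": 0, "dy": 0.0011, "dz": 0, "rx": 0, "ry": 0, "rz": 0}, {"dx": 0, "dy": 0.0013, "dz": 0, "rx": 0, "ry": 0, "rz": 0}, {"dx": 0, "dy": 0.0015, "dz": 0, "rx": 0, "ry": 0, "rz": 0}, {"dx": 0, "dy": 0.0016, "dz": 0, "rx": 0, "ry": 0, "rz": 0}, {"dx": 0, "dy": 0.0016, "dz": 0, "rx": 0, "ry": 0, "rz": 0}]'

```text
t: 6.95
tcp_pos: [548.9, -91.1, 71.1]
orientation: [0.508, -0.508, 0.492, -0.492]
force: [-1.4, -0.0, 3.9]
width: 0.5
```

```bash
python3 f.py
```

```text
t 7.2 Fz [3.87 4.53 3.5  3.81 4.07 3.88] mean [-0.94 -0.01  3.94] P [548.94 -91.08  71.04] z [71.1  71.07 71.04 71.   71.02 70.99]
```

Key 2: solid at z≈71 (3 mm lower), 3.9 N with no give. Tapping the remaining two before pressing anything.

>>> play_rows --series '[{"dx": 0, "dy": -0.0096, "dz": 0, "rx": 0, "ry": 0, "rz": 0}, {"dx": 0.024, "dy": -0.0116, "dz": 0, "rx": 0, "ry": 0, "rz": 0}, {"dx": 0.048, "dy": -0.0116, "dz": 0, "rx": 0, "ry": 0, "rz": 0}, {"dx": 0.048, "dy": -0.0096, "dz": 0, "rx": 0, "ry": 0, "rz": 0}, {"dx": 0.048, "dy": -0.0066, "dz": 0, "rx": 0, "ry": 0, "rz": 0}, {"dx": 0.048, "dy": -0.0036, "dz": 0, "rx": 0, "ry": 0, "rz": 0}, {"dx": 0.048, "dy": -0.0026, "dz": 0, "rx": 0, "ry": 0, "rz": 0}, {"dx": 0.048, "dy": -0.0016, "dz": 0, "rx": 0, "ry": 0, "rz": 0}]'

```text
t: 8.2
tcp_pos: [550.1, -138.2, 72.5]
orientation: [-0.508, 0.508, -0.492, 0.491]
force: [-0.7, 2.6, 3.0]
width: 0.6
```

```bash
python3 f.py
```

```text
t 8.45 Fz [2.99 2.89 1.85 2.33 2.49 2.49] mean [-0.9   1.69  2.51] P [ 550.27 -138.49   72.56] z [72.52 72.44 72.53 72.59 72.63 72.67]
```

>>> play_rows --series '[{"dx": 0, "dy": -0.008, "dz": 0, "rx": 0, "ry": 0, "rz": 0}, {"dx": 0.024, "dy": -0.01, "dz": 0, "rx": 0, "ry": 0, "rz": 0}, {"dx": 0.048, "dy": -0.01, "dz": 0, "rx": 0, "ry": 0, "rz": 0}, {"dx": 0.048, "dy": -0.008, "dz": 0, "rx": 0, "ry": 0, "rz": 0}, {"dx": 0.048, "dy": -0.005, "dz": 0, "rx": 0, "ry": 0, "rz": 0}, {"dx": 0.048, "dy": -0.002, "dz": 0, "rx": 0, "ry": 0, "rz": 0}, {"dx": 0.048, "dy": -0.001, "dz": 0, "rx": 0, "ry": 0, "rz": 0}, {"dx": 0.048, "dy": 0, "dz": 0, "rx": 0, "ry": 0, "rz": 0}]'

```text
t: 9.45
tcp_pos: [551.6, -186.3, 72.5]
orientation: [-0.508, 0.508, -0.492, 0.491]
force: [-1.1, 0.9, 2.0]
width: 0.3
```

```bash
python3 f.py
```

```text
t 9.7 Fz [2.01 1.89 1.35 1.55 2.8  1.67] mean [-1.46  0.96  1.88] P [ 551.71 -186.43   72.53] z [72.48 72.4  72.48 72.56 72.62 72.63]
```

Keys 3 and 4 spring (2.5 N and 1.9 N), so key 2 is the latched one. Going back over it.

>>> play_rows --series '[{"dx": 0, "dy": -0.008, "dz": 0, "rx": 0, "ry": 0, "rz": 0}, {"dx": -0.02, "dy": -0.012, "dz": 0, "rx": 0, "ry": 0, "rz": 0}, {"dx": -0.05, "dy": -0.012, "dz": 0, "rx": 0, "ry": 0, "rz": 0}, {"dx": -0.08, "dy": -0.012, "dz": 0, "rx": 0, "ry": 0, "rz": 0}, {"dx": -0.096, "dy": -0.012, "dz": 0, "rx": 0, "ry": 0, "rz": 0}, {"dx": -0.096, "dy": -0.01, "dz": 0, "rx": 0, "ry": 0, "rz": 0}, {"dx": -0.096, "dy": -0.006, "dz": 0, "rx": 0, "ry": 0, "rz": 0}, {"dx": -0.096, "dy": -0.004, "dz": 0, "rx": 0, "ry": 0, "rz": 0}]'

```text
t: 10.7
tcp_pos: [549.1, -92.0, 76.2]
orientation: [-0.508, 0.508, -0.492, 0.492]
force: [-0.4, 1.6, 0.5]
width: -0.1
```

>>> play_rows --series '[{"dx": 0, "dy": 0.002, "dz": 0, "rx": 0, "ry": 0, "rz": 0}, {"dx": 0, "dy": 0.004, "dz": 0, "rx": 0, "ry": 0, "rz": 0}, {"dx": 0, "dy": 0.006, "dz": 0, "rx": 0, "ry": 0, "rz": 0}, {"dx": 0, "dy": 0.0075, "dz": 0, "rx": 0, "ry": 0, "rz": 0}, {"dx": 0, "dy": 0.009, "dz": 0, "rx": 0, "ry": 0, "rz": 0}, {"dx": 0, "dy": 0.01, "dz": 0, "rx": 0, "ry": 0, "rz": 0}, {"dx": 0, "dy": 0.01, "dz": 0, "rx": 0, "ry": 0, "rz": 0}, {"dx": 0, "dy": 0.01, "dz": 0, "rx": 0, "ry": 0, "rz": 0}]'

```text
t: 11.7
tcp_pos: [549.0, -91.4, 66.9]
orientation: [-0.508, 0.508, -0.491, 0.492]
force: [-1.1, -1.2, 5.9]
width: 0.4
```

```bash
python3 f.py
```

```text
t 11.95 Fz [5.89 5.19 5.96 4.86 6.09 5.31] mean [-1.26 -1.76  5.55] P [548.97 -91.37  66.89] z [66.89 66.88 66.89 66.9  66.89 66.9 ]
```

Pressed to about 7.1 mm. Lifting back to the tap height to check that the key follows the finger up.

>>> play_rows --series '[{"dx": 0, "dy": -0.002, "dz": 0, "rx": 0, "ry": 0, "rz": 0}, {"dx": 0, "dy": -0.004, "dz": 0, "rx": 0, "ry": 0, "rz": 0}, {"dx": 0, "dy": -0.0058, "dz": 0, "rx": 0, "ry": 0, "rz": 0}, {"dx": 0, "dy": -0.0058, "dz": 0, "rx": 0, "ry": 0, "rz": 0}, {"dx": 0, "dy": -0.0058, "dz": 0, "rx": 0, "ry": 0, "rz": 0}, {"dx": 0, "dy": -0.0058, "dz": 0, "rx": 0, "ry": 0, "rz": 0}, {"dx": 0, "dy": -0.0058, "dz": 0, "rx": 0, "ry": 0, "rz": 0}, {"dx": 0, "dy": -0.0058, "dz": 0, "rx": 0, "ry": 0, "rz": 0}]'

```text
t: 12.95
tcp_pos: [549.1, -91.0, 72.4]
orientation: [0.508, -0.508, 0.492, -0.492]
force: [0.2, -1.1, 1.6]
width: 0.6
```

```bash
python3 f.py
```

```text
t 13.2 Fz [1.63 1.92 1.75 1.96 1.38 2.75] mean [ 0.48 -1.2   1.9 ] P [549.14 -91.04  72.38] z [72.36 72.36 72.39 72.39 72.38 72.38]
```

>>> play_rows --series '[{"dx": 0, "dy": -0.01, "dz": 0, "rx": 0, "ry": 0, "rz": 0}, {"dx": 0, "dy": -0.04, "dz": 0, "rx": 0, "ry": 0, "rz": 0}, {"dx": 0, "dy": -0.08, "dz": 0, "rx": 0, "ry": 0, "rz": 0}, {"dx": 0, "dy": -0.12, "dz": -0.03, "rx": 0, "ry": 0, "rz": 0}, {"dx": 0, "dy": -0.14, "dz": -0.07, "rx": 0, "ry": 0, "rz": 0}, {"dx": 0, "dy": -0.14, "dz": -0.1, "rx": 0, "ry": 0, "rz": 0}, {"dx": 0, "dy": -0.14, "dz": -0.11, "rx": 0, "ry": 0, "rz": 0}, {"dx": 0, "dy": -0.14, "dz": -0.11, "rx": 0, "ry": 0, "rz": 0}]'

```text
t: 14.2
tcp_pos: [439.0, -94.6, 212.5]
orientation: [0.508, -0.508, 0.492, -0.492]
force: [0.4, -0.4, 0.0]
width: -0.1
```

```bash
python3 f.py; python3 - <<'E'
from h import *
from workcell import imaging
o=[]
for n in("top","scene"):
    s=imaging.snapshot(n);o.append(cv2.resize(s["image"][130:260,260:420,::-1] if n=="top" else s["image"][130:260,210:370,::-1],None,fx=2.5,fy=2.5,interpolation=2))
cv2.imwrite("pics/end.png",np.hstack(o))
E
```

```text
t 14.45 Fz [ 0.01 -0.55  0.61 -1.16 -0.5  -0.2 ] mean [ 0.11 -0.1  -0.3 ] P [439.9  -94.85 212.29] z [212.46 212.42 212.35 212.25 212.15 212.1 ]
```

View pics/end.png

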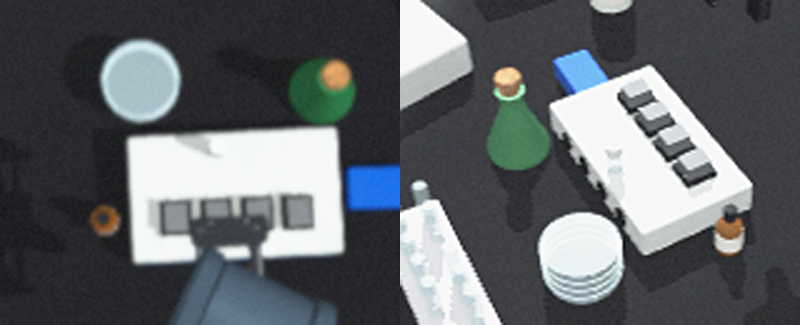

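The arm is clear. All four keys look level, and the vial, dropper bottle, dishes, flask and slide box stand where they were. Key 2 now pushes back with 1.9 N at the tap height where it gave nothing before. Handing in.

```bash
python3 -c "
from workcell import robot; print(robot.job_done())"
```

```text
the job is handed in; nothing more can be done
None
```

The latched key was at place 2, second from the left. I tapped all four keys from left to right, then pressed that one to release it, and handed the job in at about 14.5 s.

| Key | Tap height (TCP z) | Force | Result |
|---|---|---|---|
| 1 | 72.6 mm | 2.3 N | springy |
| 2 | 72.5 mm | 0 N | no contact; solid 3 mm down, 3.9 N at about 71 mm |
| 3 | 72.6 mm | 2.5 N | springy |
| 4 | 72.5 mm | 1.9 N | springy |

- **Release:** I pressed key 2 to about 7.1 mm (5.5 N). On the way up it pushed back with 1.9 N at 72.4 mm, about the same as the other keys, so it had come free.
- **Final pictures:** All four keys look level. The arm is clear of the box, and the vial, dropper bottle, dishes, flask and slide box look unmoved. The last crops did not show the mug and only caught the edge of the reagent bottle; the arm never went low near either.
- **Heavier tap:** My tap on key 2 reached 3.9 N, above the roughly 3 N of a light tap. The catch did not let go and the key stayed at the 3 mm level.
- **Refused call:** My first move call was rejected for missing fields and moved nothing.

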